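# Clamp the opened device in the repair fixture

## Task

The toggle clamp on the repair fixture may have been left shut, part-way or wide open: see that it is open and out of the way. Slide the opened device along the plate, without lifting it, until it sits fully home and square against both fences, then swing the clamp handle down until it locks over centre with the foot pressing on the device. Leave the other things on the bench where they are.

Things in the scene. Friction and masses are not known exactly. Their poses are not given: they have to be found in the camera images.
- nest (a point): Point on the top face of the fixture plate (12 mm above the bench) where the centre of the device's underside lies when fully home. Axes: +x towards the far fence, +y towards the side fence and clamp, z up. In this frame: far fence, a steel bar 16 mm high, face at x +46 mm, spanning y -130..+60 mm; side fence, a steel bar 16 mm high, face at y +70 mm, spanning x -59..+26 mm.
- fixture: Aluminium plate 250 x 450 x 12 mm fixed to the bench, carrying two fences and a horizontal-handle toggle clamp. Same axes as the nest; origin on its underside. Seen from the nest the plate spans x -164..+86, y -210..+240 mm. The clamp stands behind the side fence and swings in the plane x = 0; its arm pivot is at y 98 mm, 48 mm above the plate. Shut, the arm points to -y over the side fence.
- device: Opened device: black tray-like housing 92 (x) x 140 (y) x 32 mm high, 0.2 to 0.45 kg, green circuit board in its open part, a closed flat deck over the last 50 mm at its +y end, where the clamp presses. Lies flat on the plate, turned up to 17 degrees from the nest's axes, 4 to 8 cm short of home in x and 6 to 11 cm in y. Too wide to grip from above; slides easily. Origin: centre of underside.
- handle (a joint): Clamp handle angle, rad: 0 = shut on its stop, locked over centre; 1.14 = fully open (stop). Starts anywhere between; friction (about 1.5 N at the grip) keeps it where left. Shut, the arm is level; at 0.3 rad it is 7 degrees up, at 0.6 rad 31, at 0.8 rad 50, at 1.14 rad 78. Dead centre at 0.05 rad: with the device loaded the last 0.25 rad needs a firm press (some 8 N on the grip), then it snaps to 0.
- handle_hinge (a point): The fixed pivot of the clamp handle, 22 mm above the plate. The handle turns about the nest's x axis through this point, the grip rising and swinging towards the work (-y) as it opens. At nest x 0, y 129 mm. Same axes as the nest.
- handle_grip (a point): Centre of the handle's black rubber grip, a bar 16 mm wide (its x), 72 mm long (its y, towards the free end), 13 mm thick (its z). It lies 99 mm along y and 16 mm along z from the hinge in the handle's own axes, which equal the nest's when shut: the grip is then level, 38 mm above the plate, with 25 mm or more free on either side. Steel strips 13 mm wide join it to the hinge.
- bit_case: Bystander: lime-green bit case with its clear lid leaning open, 105 x 165 x 120 mm, left of the fixture. Origin: centre of its underside.
- screw_tray: Bystander: steel tray of small screws, 85 x 120 x 22 mm, right of the fixture. Origin: centre of its underside.
- screwdriver: Bystander: screwdriver with green handle, 180 mm long, lying beyond the fixture.
- stand: Bystander: small black plastic stand, 75 x 70 x 88 mm, beyond the fixture on the right. Origin: centre of its underside.
- clamp_arm: Hold-down arm of the clamp, two parallel steel bars 10 mm deep and 64 mm long, with the sprung rubber-capped foot near its end. Origin on its fixed pivot; its own -y axis points along the arm, so its turn about the nest's x axis tells how far it is raised.
- foot (a point): Centre of the underside of the arm's rubber foot, a cap 18 mm across and 8 mm high on a sprung spindle, 54 mm along the arm from its pivot. Shut with nothing below, it is 26 mm above the plate at nest y = +44 mm; shut on the device (32 mm high) it is pushed back and presses with 15 to 20 N.
Mind the look-alikes: they are no part of the job. What is meant by the device is not purple or yellow, and is the smaller of those in its own colour.

How it is judged:
On the way:
1. the device lies home against both fences before the clamp is pressed shut on it (x of device in the frame of nest above -0.003 m and y of device in the frame of nest above -0.003 m and angle between the x axis of device and the x axis of nest, either way round below 0.04 rad and z of device in the frame of nest below 0.004 m and value of joint handle above 0.2 rad), for 0.2 s.
At the end, for the whole second after the job is handed in: The device lies flat and still on the plate, home against both fences within 3 mm and square to them within 0.04 rad; the clamp handle is locked over centre (handle joint below 0.04 rad) and the clamp's foot presses on the device with more than 10 N (x of device in the frame of nest between -0.003 and 0.003 m and y of device in the frame of nest between -0.003 and 0.003 m and z of device in the frame of nest between -0.003 and 0.003 m and angle between the x axis of device and the x axis of nest, either way round below 0.04 rad and angle between device's own z axis and vertical below 0.04 rad and value of joint handle below 0.04 rad and contact force between clamp_arm and device above 10 N and linear speed of device below 0.01 m/s); the robot touches nothing.
It fails at once if a bystander is shifted by more than 25 mm (distance of any of bit_case, screw_tray, screwdriver, stand from where it was at the start of the episode above 0.025 m).
It fails at once if the device is tipped up by more than about 17 degrees (angle between device's own z axis and vertical above 0.3 rad).
It fails at once if the device is lifted more than 15 mm off the plate (z of device in the frame of nest above 0.015 m).
It also fails if it takes over 72 s, if anything falls off the work surface, if the arm or the gripper's body presses on something with over 40 N, if the wrist force passes 120 N, or if a joint passes its speed limit or range.

## Robot

A 7-joint arm with a two-finger parallel gripper is mounted at the origin on the work surface. World frame = base frame: x ahead of the robot, y to its left, z up, the work surface at z = 0. Lengths are in m, angles in rad, forces in N, time in s.
With the tool pointing down it reaches from about 0.4 to 0.85 m from the base axis. Payload 10.4 kg.
Tool frame: the origin (TCP) lies between the finger pads; the fingertips stand 19 mm ahead of it and the grasp point (between the pads) is the TCP (bot.tip_reach is the z of the fingertips in the tool frame, in m); z points along the fingers, y is the line along which they close (so a half turn about z gives the same grasp; the last joint's range is limited). The gripper opens to 87 mm and grips with 3 to 60 N. Pads are 19 mm wide; open, the fingers measure 117 mm over their backs; the gripper's body (75 mm by 190 mm) begins 51 mm behind the grasp point.
Start: joints at [-0.023, 0.332, -0.065, 1.46, 0.022, 1.35, -0.088], TCP at [0.625, 0, 0.219] pointing down, gripper open.
Joint ranges: [-2.6, 2.6], [-0.5, 2.12], [-1.47, 1.34], [0.16, 2.42], [-1.27, 4.41], [0.06, 2.06], [-2.6, 2.6]. Speed limits (rad/s): [2.22, 2.22, 2.79, 2.79, 3.14, 3.14, 3.14].

## Interface

Orientations are given as a rotation vector (axis times angle).
In Python, from cell import bot gives the robot as it stands.
- The arm moves only by the tool carry_out, never from a script. Its argument "motion" is one flat list of numbers, 7 for each row, row after row: the finger opening in cm, from 0 to 8.7, then the shift along the world's x, y, z in cm, then the turn, a rotation vector about the world's x, y, z in rad. A call has 1 to 12 rows; each row shifts and turns the commanded pose from where the row before left it; what a row does not reach is not made up. A row lasts 1/12 s, in which the tool goes at most 41.7 mm and 7.16 degrees, less where a joint would pass 70% of its speed; a pose out of reach is approached as far as the arm can. A call is refused whole if a number of a shift passes 4.17 or a number of a turn 0.125, either way. A call with a gripper value outside its range is refused whole. The fingers move at their own pace and stop on an object; the grip force is fixed at half the most. Time passes only in rows, so rows that do not move let the fingers close. It gives the time, the measured TCP pose, the force, the opening and the grip force at its end, in the units of the state.
- bot.sense(): the state, without advancing time (a new reading comes with each control period).
- bot.grab_frame(name): name is "scene" or "side" or "wrist"; returns a dict with "color" (400x640x3 uint8, red, green, blue), "depth" (400x640 float32, m along the optical axis (not along the pixel's ray), 0 where there is no reading), "fx", "fy", "cx", "cy" (pixels), "R" (3x3) and "t" (3): a world point X has camera coordinates R X + t. Camera axes: x right, y down, z forward; pixel columns grow to the right and rows downward; lengths in m; the calibration is good to about 2 mm. A picture is of the moment at which its call begins.
- bot.close_job(): hands the job in; it is judged then, once.
The state is a dict: "time_s": time; "joints": joint angles; "dq": joint speeds; "tau": joint torques, N m; "ee_pos": TCP position; "tool_rot": TCP orientation; "wrist_force": force on the tool from outside, world axes, zero at the start; "wrist_torque": the same for the moment, N m; "grip_width": finger opening in m; "gripper_force": force on a finger pad.
Only numpy, scipy, OpenCV 4.12 (cv2) and the standard library are available. Lean on these libraries where they do the work, as an engineer would, in place of code of your own. Each camera call takes 0.05 s, during which the arm holds its last target. There are 200 camera calls.

## Working session

There is one attempt and no reset: what is moved stays moved. The work goes in short steps, Python scripts to look and compute and a tool call to move; the robot and the scene stay as the last step left them, time stands still between calls to the robot, and variables do not carry over. Pictures are saved under pics/ and viewed, at most 10 in all, crops included, and the job is handed in when it is done.

Besides the shell and the picture viewer there is one more tool, called by a JSON object that holds its "fn" and its "kwargs". carry_out: Moves the arm, as the interface text tells. Its arguments: {"type":"object","properties":{"motion":{"type":"array"}},"required":["motion"]}

```bash
mkdir -p pics
cat > h.py <<'E'
import numpy as np, cv2
from cell import bot
def grab(n,f=None):
    d=bot.grab_frame(n)
    if f: cv2.imwrite('pics/'+f,cv2.cvtColor(d['color'],cv2.COLOR_RGB2BGR))
    return d
def ray(d,u,v,z):
    R=np.array(d['R']);t=np.array(d['t']);c=-R.T@t
    r=R.T@np.array([(u-d['cx'])/d['fx'],(v-d['cy'])/d['fy'],1.])
    return c+r*(z-c[2])/r[2]
def cloud(d):
    v,u=np.mgrid[0:400,0:640];Z=d['depth']
    P=np.stack([(u-d['cx'])/d['fx']*Z,(v-d['cy'])/d['fy']*Z,Z],-1)-np.array(d['t'])
    P=P@np.array(d['R']);P[Z<=0]=np.nan
    return P
E
python3 - <<'E'
from h import *
for n in('scene','side','wrist'):
    d=grab(n,n+'0.png'); np.savez(n+'0.npz',**d); print(n,-np.array(d['R']).T@np.array(d['t']))
print(bot.sense())
E
```

```text
scene [ 1.16622268 -0.76157409  0.8769342 ]
side [0.27982149 1.08202169 1.19822024]
wrist [0.6255459  0.0652851  0.38435833]
{'time_s': 0.15, 'joints': array([-0.02260913,  0.3327477 , -0.06471464,  1.46074171,  0.02158483,
        1.3498833 , -0.08856196]), 'dq': array([ 0.00047813, -0.0028004 , -0.00049246, -0.00211083, -0.00011654,
       -0.00048131,  0.00086967]), 'tau': array([ 1.82067095e-03, -6.23630190e+01,  2.54254905e-02, -3.90143681e+01,
       -6.11935230e-02,  3.71907104e-02, -1.53469024e-06]), 'ee_pos': array([6.24708527e-01, 1.98255996e-05, 2.18026814e-01]), 'tool_rot': array([-2.22093995e+00, -2.22088322e+00,  1.23382200e-03]), 'wrist_force': array([ 0.43548903, -0.0664924 ,  0.31045204]), 'wrist_torque': array([-0.05803934, -0.06418513,  0.03563613]), 'gripper_force': 0.0, 'grip_width': 0.08690510683954474}
```

View pics/scene0.png

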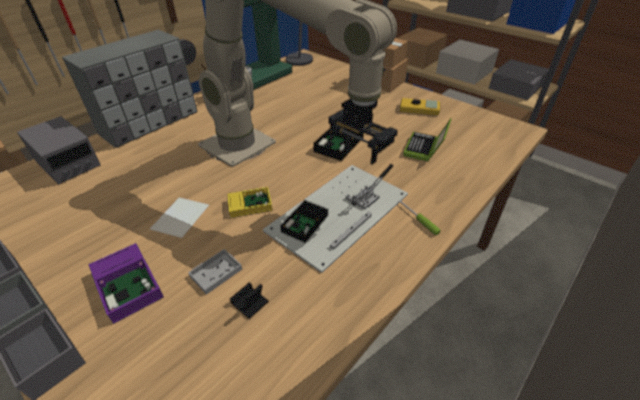

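View pics/side0.png

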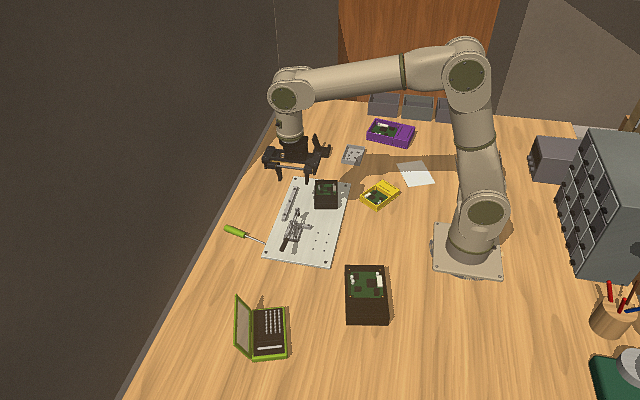

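Black look-alikes: one on the plate (scene 304,221; side 326,194) and one off it (scene 335,143; side 368,295), which is bigger. The yellow and purple ones are ruled out by colour. The small black one on the plate fits. I'll check this in a crop and measure the plate, device and clamp.

Run:
```python
from h import *
S=dict(np.load('scene0.npz'));D=dict(np.load('side0.npz'))
a=cv2.resize(S['color'][155:275,255:415],(640,480),interpolation=cv2.INTER_CUBIC)
cv2.imwrite('pics/crop0.png',cv2.cvtColor(a,cv2.COLOR_RGB2BGR))
for nm,d in(('scene',S),('side',D)):
    P=cloud(d);c=d['color'].astype(int);hsv=cv2.cvtColor(d['color'],cv2.COLOR_RGB2HSV)
    z=P[...,2]
    # plate : grey, low saturation
    m=((hsv[...,1]<45)&(hsv[...,2]>110)&(z>0.004)&(z<.022)).astype(np.uint8)
    n,l,st,ce=cv2.connectedComponentsWithStats(m)
    k=1+np.argmax(st[1:,4]);q=P[l==k]
    print(nm,'plate',st[k],np.median(q[:,2]))
    r=cv2.minAreaRect((q[:,:2]*1000).astype(np.float32));print(r,cv2.boxPoints(r).round(1).tolist())
    hull=cv2.convexHull(np.argwhere(l==k)[:,::-1].astype(np.int32))
    ap=cv2.approxPolyDP(hull,6,True)[:,0]
    print([(p.tolist(),ray(d,*p,.012)[:2].round(4).tolist()) for p in ap])
    # black things
    m=((hsv[...,2]<70)&(z>.008)&(z<.07)).astype(np.uint8)
    n,l,st,ce=cv2.connectedComponentsWithStats(m)
    for k in range(1,n):
        if st[k,4]>60:
            q=P[l==k]; r=cv2.minAreaRect((q[:,:2]*1000).astype(np.float32)); print('black',ce[k].round(),st[k,4],r,np.nanpercentile(q[:,2],[5,50,95]).round(3))
```

```text
scene plate [ 295  166  112  106 4561] 0.013913168415567856
((588.0459594726562, -40.23747253417969), (450.5467529296875, 258.6861572265625), 88.90674591064453) [[454.3999938964844, -263.0], [713.0999755859375, -267.8999938964844], [721.7000122070312, 182.5], [463.0, 187.5]]
[([406, 192], [0.7037, 0.1821]), ([322, 271], [0.7104, -0.2653]), ([295, 252], [0.6037, -0.2653]), ([306, 198], [0.462, -0.0682]), ([350, 166], [0.4619, 0.1738])]
black [287.  23.] 119 ((-872.5578002929688, 1163.18505859375), (32.4506950378418, 227.6881103515625), 3.960237503051758) [0.011 0.038 0.067]
black [604.  50.] 845 ((891.66064453125, 1980.302001953125), (392.3409118652344, 98.40579986572266), 4.570380210876465) [0.011 0.039 0.067]
black [297.  59.] 165 ((-366.689697265625, 750.71728515625), (142.88504028320312, 234.67251586914062), 49.21624755859375) [0.01  0.022 0.054]
black [261.  64.] 191 ((-447.4290771484375, 554.9134521484375), (175.48988342285156, 131.65130615234375), 80.73118591308594) [0.05  0.054 0.066]
black [553.  67.] 87 ((752.0166015625, 1545.7972412109375), (32.220184326171875, 46.905895233
[... 4259 characters left out ...]
1276 ((323.5737609863281, 274.0526123046875), (130.54896545410156, 204.0745849609375), 10.933798789978027) [0.015 0.043 0.048]
black [268. 332.] 699 ((588.4636840820312, 463.9974365234375), (87.16940307617188, 151.03546142578125), 19.058351516723633) [0.023 0.026 0.03 ]
black [ 22. 325.] 133 ((1322.2781982421875, 614.2530517578125), (10.752838134765625, 57.13630294799805), 1.9727457761764526) [0.015 0.038 0.065]
black [  7. 347.] 181 ((1320.70947265625, 682.3231811523438), (12.10216999053955, 71.800537109375), 2.8847413063049316) [0.009 0.03  0.06 ]
black [598. 377.] 382 ((-327.0630187988281, 405.87591552734375), (133.230224609375, 52.610511779785156), 63.863258361816406) [0.012 0.035 0.05 ]
```

View pics/crop0.png

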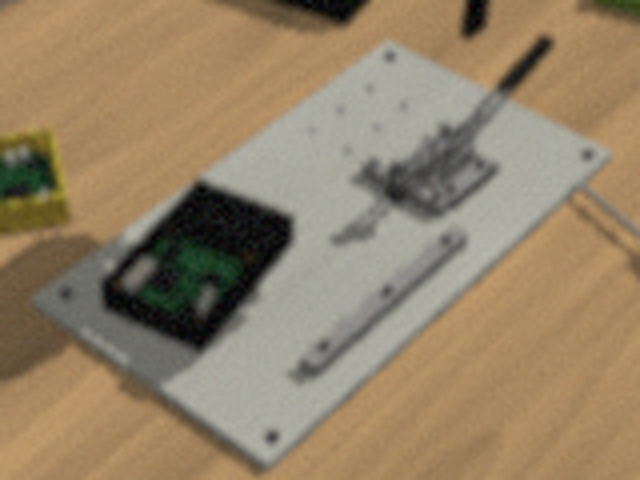

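View pics/wrist0.png

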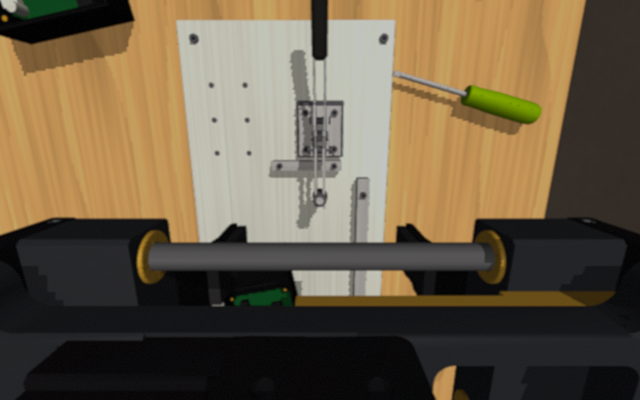

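The crop shows the small black opened device on the plate, turned about 11°, with its deck at the +y end. The wrist view shows the clamp arm pointing -y with its foot at (320,197) and the handle grip at (319,30). Next I'll refine the nest pose, device pose and handle angle.

Run:
```python
from h import *
S=dict(np.load('scene0.npz'));D=dict(np.load('side0.npz'));W=dict(np.load('wrist0.npz'))
P=cloud(W)
for nm,p in dict(tl=(178,21),tr=(395,21),hl=(194,39),hr=(384,39),bl=(203,233)).items(): print(nm,ray(W,*p,.012).round(4))
for nm,p in dict(fl=(357,180),fl2=(355,290),fr=(369,180),sfb=(300,174),sft=(300,160)).items(): print(nm,ray(W,*p,.028).round(4))
# handle/arm profile by y in the strip x .60-.64
for nm,d in(('wrist',W),('scene',S),('side',D)):
    Q=cloud(d).reshape(-1,3);c=d['color'].reshape(-1,3).max(1)
    b=(abs(Q[:,0]-.621)<.025)&(Q[:,1]>-.06)&(Q[:,1]<.26)&(Q[:,2]>.03)&(Q[:,2]<.18)
    q=Q[b];dark=c[b]<60
    print(nm,'mean x',np.median(q[:,0]))
    for y in np.arange(-.06,.26,.02):
        s=(q[:,1]>=y)&(q[:,1]<y+.02)
        if s.sum()>1: print(round(y,2),s.sum(),np.percentile(q[s,2],[10,50,95]).round(3),dark[s].mean().round(2),np.median(q[s,0]).round(3))
for nm,d in(('scene',S),('side',D)):
    Q=cloud(d)
    m=(abs(Q[...,2]-.044)<.006)&(abs(Q[...,0]-.545)<.09)&(abs(Q[...,1]+.162)<.11)&(d['color'].max(-1)<70)
    n,l,st,ce=cv2.connectedComponentsWithStats(m.astype(np.uint8));k=1+np.argmax(st[1:,4])
    print(nm,'dev',st[k],cv2.minAreaRect((Q[l==k][:,:2]*1000).astype(np.float32)))
```

```text
tl [0.4625 0.1815 0.012 ]
tr [0.7085 0.1814 0.012 ]
hl [0.4787 0.163  0.012 ]
hr [0.697  0.1629 0.012 ]
bl [ 0.4664 -0.0734  0.012 ]
fl [0.6689 0.0017 0.028 ]
fl2 [ 0.6706 -0.1487  0.028 ]
fr [0.6836 0.0017 0.028 ]
sfb [0.5991 0.0091 0.028 ]
sft [0.5994 0.0261 0.028 ]
wrist mean x 0.6237965961928118
-0.04 11 [0.07  0.071 0.072] 0.0 0.62
-0.02 235 [0.05  0.075 0.08 ] 0.04 0.624
0.0 135 [0.032 0.069 0.071] 0.03 0.627
0.02 192 [0.062 0.065 0.069] 0.03 0.625
0.04 342 [0.063 0.069 0.075] 0.02 0.623
0.06 264 [0.037 0.043 0.059] 0.12 0.623
0.08 99 [0.044 0.059 0.061] 0.0 0.628
0.1 110 [0.062 0.064 0.066] 0.0 0.628
0.12 266 [0.067 0.071 0.074] 0.57 0.624
0.14 397 [0.073 0.076 0.079] 0.86 0.624
0.16 395 [0.078 0.08  0.083] 0.85 0.623
scene mean x 0.6275074873915393
-0.04 5 [0.049 0.051 0.069] 0.6 0.623
-0.02 53 [0.051 0.066 0.081] 0.21 0.626
0.0 31 [0.031 0.067 0.072] 0.0 0.628
0.02 39 [0.031 0.063 0.071] 0.0 0.628
0.04 65 [0.034 0.063 0.075] 0.0 0.63
0.06 28 [0.038 0.048 0.06 ] 0.0 0.631
0.08 28 [0.041 0.054 0.062] 0.0 0.626
0.1 16 [0.059 0.062 0.068] 0.0 0.628
0.12 26 [0.062 0.069 0.074] 0.
[... 182 characters left out ...]
78] 0.22 0.62
0.0 14 [0.062 0.068 0.076] 0.0 0.623
0.02 21 [0.032 0.062 0.07 ] 0.0 0.619
0.04 35 [0.037 0.059 0.073] 0.0 0.616
0.06 35 [0.036 0.054 0.071] 0.0 0.618
0.08 16 [0.031 0.049 0.057] 0.0 0.621
0.1 11 [0.054 0.06  0.066] 0.0 0.626
0.12 12 [0.063 0.067 0.074] 0.08 0.62
0.14 16 [0.072 0.074 0.078] 0.19 0.619
0.16 17 [0.075 0.078 0.081] 0.12 0.621
0.18 20 [0.079 0.082 0.087] 0.05 0.621
0.2 7 [0.078 0.081 0.087] 0.29 0.618
scene dev [280 201  48  37 463] ((546.1671752929688, -164.8539581298828), (93.63472747802734, 135.38128662109375), 11.303007125854492)
side dev [314 180  24  25 246] ((543.5870361328125, -158.30128479003906), (90.63578033447266, 144.9523162841797), 10.689181327819824)
```

The handle is at about 0.25 rad, so it is part-way and needs opening. Nest ≈ (0.6235, -0.0595), yaw ≈ 0.01. Device ≈ (0.545, -0.162), yaw ≈ +11°. Going above the grip.

{"fn": "carry_out", "kwargs": {"motion": [3,0,3,0,0,0,0,3,0,3,0,0,0,0,3,0,3,0,0,0,0,3,0,3,0,0,0,0,3,-0.2,3,0,0,0,0,3,0,1.5,0,0,0,0,3,0,0,-3,0,0,0,3,0,0,-3,0,0,0,3,0,0,0,0,0,0,3,0,0,0,0,0,0]}}

```text
time_s: 0.98
ee_pos: [0.6222, 0.164, 0.1575]
tool_rot: [-2.221, -2.22, 0.005]
wrist_force: [-0.7, 0.2, 0.7]
grip_width: 0.0321
gripper_force: 0.0
```

Run:
```python
from h import *
d=grab('wrist','wrist1.png')
```

```text
(no output)
```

View pics/wrist1.png

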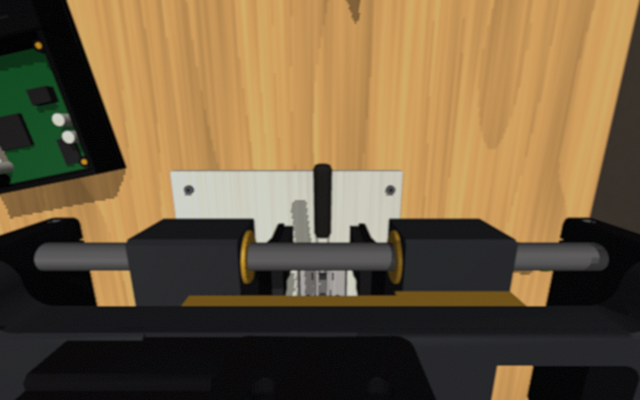

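The grip lies centred between the fingers (column 322). Descend and close.

{"fn": "carry_out", "kwargs": {"motion": [3,0,0,-3,0,0,0,3,0,0,-3,0,0,0,3,0,0,-2.2,0,0,0,3,0,0,0,0,0,0,1,0,0,0,0,0,0,1,0,0,0,0,0,0,1,0,0,0,0,0,0,1,0,0,0,0,0,0]}}

```text
time_s: 1.7
ee_pos: [0.6242, 0.1654, 0.0789]
tool_rot: [2.22, 2.22, 0.005]
wrist_force: [-0.5, 0.6, 0.2]
grip_width: 0.0132
gripper_force: 0.2
```

{"fn": "carry_out", "kwargs": {"motion": [0.5,0,0,0,0,0,0,0.5,0,0,0,0,0,0,0.5,0,0,0,0,0,0]}}

```text
time_s: 1.95
ee_pos: [0.6232, 0.1651, 0.0771]
tool_rot: [2.221, 2.221, 0.001]
wrist_force: [0.6, -0.3, 0.8]
grip_width: 0.006
gripper_force: 0.4
```

The fingers closed on nothing, so I need to look.

Run:
```python
from h import *
d=grab('side');s=grab('scene');w=grab('wrist')
a=cv2.resize(d['color'][170:290,230:390],(400,300),interpolation=cv2.INTER_CUBIC)
b=cv2.resize(s['color'][130:250,300:460],(400,300),interpolation=cv2.INTER_CUBIC)
c=w['color'][100:320,120:520]
im=np.vstack([np.hstack([a,b]),np.hstack([c,c*0])])
cv2.imwrite('pics/chk1.png',cv2.cvtColor(im,cv2.COLOR_RGB2BGR)); print(bot.sense()['grip_width'])
```

```text
0.005017377177934237
```

View pics/chk1.png

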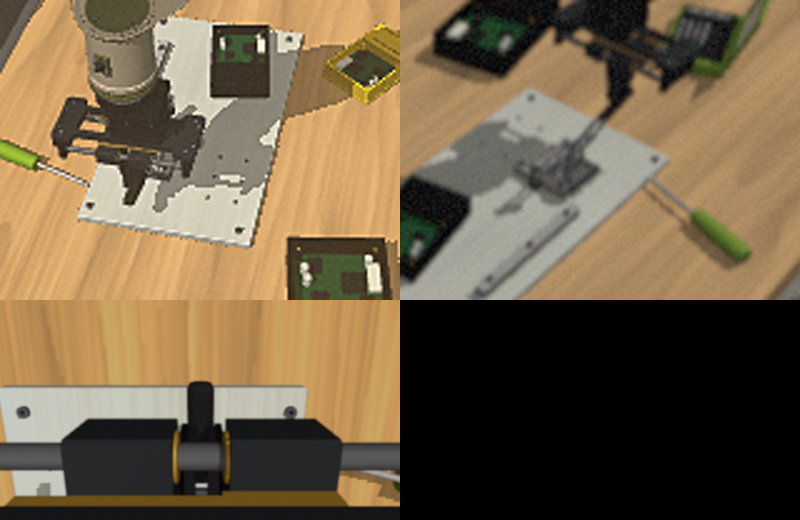

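Run:
```python
from h import *
w=grab('wrist');Q=cloud(w)
for r in range(170,330,8):
    print(r,[ (tuple(Q[r,c].round(3)),int(w['color'][r,c].max())) for c in (300,320,340)])
```

```text
170 [((np.float64(0.606), np.float64(0.195), np.float64(0.0)), 191), ((np.float64(0.623), np.float64(0.195), np.float64(0.0)), 194), ((np.float64(0.639), np.float64(0.195), np.float64(0.001)), 185)]
178 [((np.float64(0.606), np.float64(0.189), np.float64(-0.0)), 191), ((np.float64(0.623), np.float64(0.189), np.float64(-0.0)), 196), ((np.float64(0.639), np.float64(0.189), np.float64(0.0)), 185)]
186 [((np.float64(0.606), np.float64(0.183), np.float64(0.008)), 122), ((np.float64(0.623), np.float64(0.199), np.float64(0.083)), 32), ((np.float64(0.639), np.float64(0.183), np.float64(0.006)), 125)]
194 [((np.float64(0.607), np.float64(0.178), np.float64(0.012)), 188), ((np.float64(0.623), np.float64(0.195), np.float64(0.086)), 29), ((np.float64(0.639), np.float64(0.178), np.float64(0.013)), 196)]
202 [((np.float64(0.607), np.float64(0.171), np.float64(0.012)), 190), ((np.float64(0.623), np.float64(0.189), np.float64(0.084)), 26), ((np.float64(0.639), np.float64(0.171), np.float64(0.012)), 196)]
210 [((np.float64(0.606), np.float64(0.165), np.float64(0.013)), 190), ((np.float64(0.623), np.f
[... 2189 characters left out ...]
oat64(0.189), np.float64(0.178)), 107), ((np.float64(0.628), np.float64(0.189), np.float64(0.178)), 107)]
306 [((np.float64(0.619), np.float64(0.19), np.float64(0.183)), 57), ((np.float64(0.623), np.float64(0.191), np.float64(0.184)), 57), ((np.float64(0.628), np.float64(0.191), np.float64(0.184)), 59)]
314 [((np.float64(0.619), np.float64(0.19), np.float64(0.186)), 25), ((np.float64(0.623), np.float64(0.191), np.float64(0.187)), 24), ((np.float64(0.628), np.float64(0.191), np.float64(0.187)), 25)]
322 [((np.float64(0.619), np.float64(0.19), np.float64(0.189)), 25), ((np.float64(0.623), np.float64(0.191), np.float64(0.19)), 25), ((np.float64(0.628), np.float64(0.191), np.float64(0.19)), 23)]
```

{"fn": "carry_out", "kwargs": {"motion": [0,0,0,0,0,0,0,0,0,0,0,0,0,0,0,0,-0.2,1,0,0,0,0,0,-0.3,1,0,0,0,0,0,-0.3,1,0,0,0,0,0,0,0,0,0,0]}}

```text
time_s: 2.65
ee_pos: [0.6247, 0.1562, 0.1101]
tool_rot: [2.221, 2.218, 0.006]
wrist_force: [0.7, -0.0, 1.5]
grip_width: 0.0004
gripper_force: 0.0
```

Run:
```python
from h import *
s=bot.sense();print(s['grip_width'],s['gripper_force'],s['wrist_force'])
w=grab('wrist');Q=cloud(w)
for r in range(100,300,12): print(r,Q[r,320].round(3),int(w['color'][r,320].max()))
cv2.imwrite('pics/w2.png',cv2.cvtColor(np.vstack([cv2.resize(w['color'][100:320,180:460],(700,550))]),cv2.COLOR_RGB2BGR))
```

```text
0.00042767588325864426 0.0 [ 0.6908778  -0.00613422  1.48957505]
100 [0.625 0.245 0.   ] 189
112 [ 0.625  0.234 -0.   ] 189
124 [ 0.625  0.224 -0.   ] 189
136 [0.625 0.213 0.   ] 192
148 [ 0.625  0.202 -0.001] 192
160 [0.625 0.2   0.081] 29
172 [0.625 0.193 0.085] 28
184 [0.625 0.184 0.082] 29
196 [0.625 0.175 0.08 ] 27
208 [0.625 0.167 0.079] 27
220 [0.625 0.157 0.078] 29
232 [0.625 0.166 0.125] 22
244 [0.625 0.189 0.199] 54
256 [0.625 0.187 0.201] 88
268 [0.625 0.183 0.2  ] 59
280 [0.625 0.158 0.163] 69
292 [0.625 0.153 0.164] 29
```

View pics/w2.png

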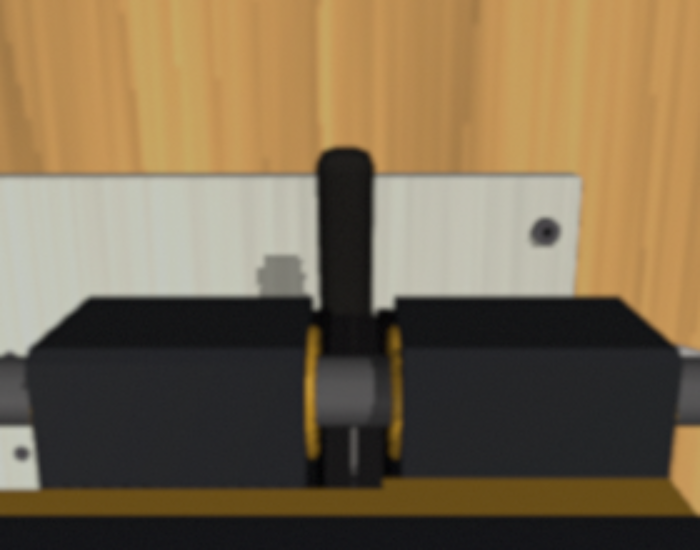

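Run:
```python
from h import *
print(bot.tip_reach,bot.sense()['ee_pos'])
for n in('scene','side'):
    d=grab(n);Q=cloud(d);c=d['color']
    a=c[190:250,230:320] if n=='side' else c[150:210,330:420]
    b=(abs(Q[...,0]-.624)<.05)&(abs(Q[...,1]-.156)<.06)&(Q[...,2]>.05)&(Q[...,2]<.2)
    q=Q[b]
    for z in np.arange(.06,.2,.008):
        s=(q[:,2]>=z)&(q[:,2]<z+.008)
        if s.sum(): print(n,z.round(3),s.sum(),'x',q[s,0].min().round(3),q[s,0].max().round(3),'y',q[s,1].min().round(3),q[s,1].max().round(3))
    np.save(n+'_a.npy',a)
s=np.load('side_a.npy');t=np.load('scene_a.npy')
im=np.hstack([cv2.resize(x,(400,267),interpolation=cv2.INTER_CUBIC) for x in(s,t)])
cv2.imwrite('pics/chk2.png',cv2.cvtColor(im,cv2.COLOR_RGB2BGR))
```

```text
0.019 [0.62423706 0.1565653  0.10879786]
scene 0.06 25 x 0.617 0.631 y 0.1 0.167
scene 0.068 30 x 0.617 0.632 y 0.126 0.17
scene 0.076 38 x 0.618 0.632 y 0.148 0.202
scene 0.084 8 x 0.622 0.63 y 0.179 0.197
scene 0.108 2 x 0.622 0.632 y 0.15 0.159
scene 0.116 12 x 0.618 0.636 y 0.144 0.165
scene 0.124 18 x 0.616 0.635 y 0.146 0.166
scene 0.132 15 x 0.617 0.636 y 0.144 0.165
scene 0.14 18 x 0.617 0.637 y 0.145 0.167
scene 0.148 15 x 0.614 0.639 y 0.146 0.165
scene 0.156 21 x 0.612 0.64 y 0.144 0.168
scene 0.164 11 x 0.608 0.642 y 0.144 0.155
scene 0.172 3 x 0.608 0.615 y 0.144 0.15
scene 0.18 3 x 0.593 0.653 y 0.123 0.167
scene 0.188 38 x 0.593 0.658 y 0.118 0.159
scene 0.196 36 x 0.578 0.67 y 0.118 0.187
side 0.06 10 x 0.614 0.627 y 0.107 0.143
side 0.068 33 x 0.614 0.63 y 0.135 0.2
side 0.076 33 x 0.613 0.629 y 0.161 0.204
side 0.084 2 x 0.625 0.626 y 0.196 0.201
side 0.1 1 x 0.626 0.626 y 0.167 0.167
side 0.108 6 x 0.615 0.632 y 0.155 0.17
side 0.116 11 x 0.613 0.631 y 0.153 0.173
side 0.124 12 x 0.614 0.631 y 0.154 0.171
side 0.132 8 x 0.613 0.634 y 0.156 0.171
side 0.14 13 x 0.611 0.632 y 0.168 0.174
side 0.148 10 x 0.611 0.635 y 0.166 0.173
side 0.156 5 x 0.624 0.636 y 0.168 0.174
side 0.164 1 x 0.631 0.631 y 0.17 0.17
side 0.172 1 x 0.628 0.628 y 0.164 0.164
side 0.18 15 x 0.591 0.655 y 0.165 0.198
side 0.188 47 x 0.578 0.671 y 0.132 0.201
side 0.196 36 x 0.576 0.673 y 0.134 0.2
```

View pics/chk2.png

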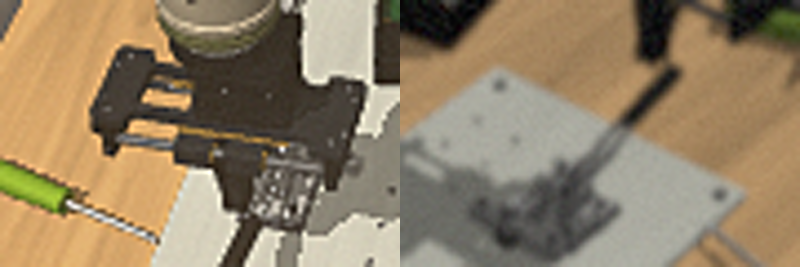

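The depth shows the fingertips at about z = 0.107 with the TCP reported at 0.109. In practice the tip is at the reported TCP height, not 19 mm below it, so I closed above the grip. Opening, going lower and regrasping.

{"fn": "carry_out", "kwargs": {"motion": [3,0,0.3,0.5,0,0,0,3,0,0.3,0,0,0,0,3,0,0,0,0,0,0,3,0,0,0,0,0,0,3,0,0,-1.8,0,0,0,3,0,0,-1.8,0,0,0,3,0,0,-1.8,0,0,0,3,0,0,0,0,0,0,0,0,0,0,0,0,0,0,0,0,0,0,0,0,0,0,0,0,0,0,0,0,0,0,0,0,0,0]}}

```text
time_s: 3.8
ee_pos: [0.6228, 0.1634, 0.0587]
tool_rot: [-2.221, -2.222, -0.0]
wrist_force: [-5.5, 1.1, 3.1]
grip_width: 0.0156
gripper_force: 30.0
```

{"fn": "carry_out", "kwargs": {"motion": [0,0,-0.65,1.24,0,0,0,0,0,-0.88,1.22,0,0,0,0,0,-1.05,1.08,0,0,0,0,0,-1.2,0.9,0,0,0,0,0,-1.05,0.59,0,0,0,0,0,-0.92,0.39,0,0,0,0,0,0,0,0,0,0]}}

```text
time_s: 4.38
ee_pos: [0.6228, 0.1033, 0.1144]
tool_rot: [-2.224, -2.219, -0.001]
wrist_force: [-7.2, 1.9, 5.2]
grip_width: 0.016
gripper_force: 30.0
```

```bash
cat >> h.py <<'E'
def prof(n,ymin=-.06,ymax=.26):
    d=grab(n);Q=cloud(d).reshape(-1,3)
    q=Q[(abs(Q[:,0]-.623)<.02)&(Q[:,1]>ymin)&(Q[:,1]<ymax)&(Q[:,2]>.035)&(Q[:,2]<.17)]
    for z in np.arange(.04,.17,.01):
        s=(q[:,2]>=z)&(q[:,2]<z+.01)
        if s.sum(): print(n,z.round(2),s.sum(),np.percentile(q[s,1],[0,20,50,80,100]).round(3))
E
python3 -c "
from h import *
prof('scene');prof('side')"
```

```text
scene 0.04 29 [0.034 0.046 0.052 0.073 0.083]
scene 0.05 28 [0.035 0.04  0.055 0.07  0.079]
scene 0.06 35 [0.034 0.039 0.045 0.074 0.083]
scene 0.07 17 [0.033 0.035 0.044 0.08  0.083]
scene 0.08 21 [0.03  0.035 0.078 0.084 0.092]
scene 0.09 23 [0.007 0.03  0.084 0.092 0.102]
scene 0.1 32 [0.001 0.005 0.028 0.094 0.099]
scene 0.11 43 [-0.001  0.014  0.024  0.096  0.103]
scene 0.12 41 [0.016 0.029 0.097 0.105 0.117]
scene 0.13 34 [0.092 0.095 0.101 0.11  0.116]
scene 0.14 29 [0.092 0.095 0.098 0.11  0.116]
scene 0.15 25 [0.091 0.094 0.097 0.104 0.115]
scene 0.16 24 [0.091 0.093 0.095 0.097 0.102]
side 0.04 18 [0.043 0.058 0.072 0.077 0.084]
side 0.05 17 [0.035 0.052 0.06  0.072 0.082]
side 0.06 15 [0.037 0.045 0.049 0.059 0.085]
side 0.07 7 [0.037 0.041 0.046 0.084 0.088]
side 0.08 3 [0.044 0.063 0.092 0.093 0.094]
side 0.09 3 [0.096 0.096 0.097 0.1   0.103]
side 0.1 2 [0.109 0.109 0.11  0.111 0.111]
side 0.11 6 [0.092 0.111 0.117 0.118 0.118]
side 0.12 18 [0.107 0.113 0.116 0.117 0.118]
side 0.13 14 [0.103 0.11  0.116 0.122 0.129]
side 0.14 22 [0.099 0.114 0.117 0.129 0.135]
side 0.15 28 [0.102 0.115 0.12  0.132 0.137]
side 0.16 15 [0.094 0.114 0.117 0.118 0.134]
```

The clamp is open, with the arm about 75° up. Release, rise, and travel to the device's -x side while turning the tool 90°.

{"fn": "carry_out", "kwargs": {"motion": [3.5,0,0,0,0,0,0,3.5,0,0,0,0,0,0,3.5,0,0,0,0,0,0,3.5,0,0,3,0,0,0,3.5,0,0,3,0,0,0,3.5,0,0,3,0,0,0,3.5,-2,-2.5,0,0,0,-0.12,3.5,-2,-2.5,0,0,0,-0.12,3.5,-2,-2.5,0,0,0,-0.12,3.5,-2,-2.5,0,0,0,-0.12,3.5,-2,-2.5,0,0,0,-0.12]}}

```text
time_s: 5.4
ee_pos: [0.5221, -0.0213, 0.2022]
tool_rot: [2.783, 1.456, 0.001]
wrist_force: [0.8, -0.7, -0.8]
grip_width: 0.0352
gripper_force: 0.0
```

{"fn": "carry_out", "kwargs": {"motion": [8.7,-2,-2.5,0,0,0,-0.12,8.7,-2,-2.5,0,0,0,-0.12,8.7,-2,-2.5,0,0,0,-0.12,8.7,-1.3,-2.5,0,0,0,-0.12,8.7,0,-2.5,0,0,0,-0.12,8.7,0,-2.5,0,0,0,-0.12,8.7,0,-1.8,0,0,0,-0.12,8.7,0,0,0,0,0,-0.12,8.7,0,0,0,0,0,0,8.7,0,0,0,0,0,0]}}

```text
time_s: 6.23
ee_pos: [0.45, -0.1876, 0.2021]
tool_rot: [3.141, 0.022, 0.001]
wrist_force: [1.0, 0.3, -0.7]
grip_width: 0.0854
gripper_force: 0.0
```

```bash
cat >> h.py <<'E'
def dev():
    for nm in('scene','side'):
        d=grab(nm);Q=cloud(d)
        m=(abs(Q[...,2]-.044)<.006)&(Q[...,0]>.45)&(Q[...,0]<.69)&(Q[...,1]>-.27)&(Q[...,1]<.02)&(d['color'].max(-1)<70)
        n,l,st,ce=cv2.connectedComponentsWithStats(m.astype(np.uint8))
        if n>1:
            k=1+np.argmax(st[1:,4]);print(nm,st[k],np.round(np.hstack([np.ravel(x) for x in cv2.minAreaRect((Q[l==k][:,:2]*1000).astype(np.float32))]),1))
E
python3 -c "
from h import *
dev();prof('scene',-.03,.16);s=bot.sense();print(s['ee_pos'],s['tool_rot'],s['joints'])"
```

```text
scene [281 201  47  37 445] [ 546.9 -164.4   92.5  137.1   10.5]
side [314 187  10  18  48] [ 565.2 -129.8   34.1   96.9   10.6]
scene 0.04 33 [0.034 0.042 0.049 0.074 0.084]
scene 0.05 27 [0.036 0.041 0.06  0.071 0.077]
scene 0.06 31 [0.034 0.038 0.043 0.071 0.081]
scene 0.07 24 [0.033 0.037 0.073 0.08  0.088]
scene 0.08 20 [0.029 0.032 0.08  0.088 0.098]
scene 0.09 16 [0.005 0.03  0.087 0.091 0.096]
scene 0.1 33 [-0.001  0.005  0.03   0.094  0.1  ]
scene 0.11 51 [-0.003  0.011  0.023  0.098  0.107]
scene 0.12 27 [0.016 0.028 0.104 0.107 0.114]
scene 0.13 17 [0.104 0.108 0.11  0.114 0.116]
scene 0.14 19 [0.113 0.116 0.119 0.122 0.129]
scene 0.15 18 [0.118 0.121 0.124 0.128 0.135]
scene 0.16 2 [0.123 0.124 0.126 0.127 0.128]
[ 0.45014707 -0.18694385  0.20199431] [3.14142368e+00 2.36921939e-02 3.52213892e-04] [ 0.12489908  0.03322319  0.17939801  1.84689458 -0.00621458  1.26177544
 -1.24962406]
```

{"fn": "carry_out", "kwargs": {"motion": [8.7,0,2.2,-3.5,0,0,0,8.7,0,0,-3.5,0,0,0,8.7,0,0,-3.5,0,0,0,8.7,0,0,-3.5,0,0,0,8.7,0,0,-2.5,0,0,0,8.7,0,0,-1,0,0,0,8.7,0,0,-0.3,0,0,0,8.7,0,0,0,0,0,0]}}

```text
time_s: 7.05
ee_pos: [0.4503, -0.1653, 0.0242]
tool_rot: [3.141, 0.019, -0.0]
wrist_force: [0.3, 0.1, 0.5]
grip_width: 0.087
gripper_force: 0.0
```

{"fn": "carry_out", "kwargs": {"motion": [8.7,1,0,0,0,0,0,8.7,1,0,0,0,0,0,8.7,0.7,0,0,0,0,0,8.7,0.7,0,0,0,0,0,8.7,0.7,0,0,0,0,0,8.7,0.7,0,0,0,0,0,8.7,0.7,0,0,0,0,0,8.7,0.7,0,0,0,0,0]}}

```text
time_s: 7.72
ee_pos: [0.5126, -0.1656, 0.0238]
tool_rot: [3.141, 0.017, -0.001]
wrist_force: [-3.3, -0.2, 1.4]
grip_width: 0.0872
gripper_force: 1.1
```

```bash
python3 -c "
from h import *
dev()"
```

```text
scene [283 204  51  39 526] [ 559.9 -171.8  116.9  137.     1.5]
side [305 187  29  17 165] [ 574.6 -113.1   66.3  128.6   61.7]
```

{"fn": "carry_out", "kwargs": {"motion": [8.7,0.7,0,0,0,0,0,8.7,0.7,0,0,0,0,0,8.7,0.7,0,0,0,0,0,8.7,0.7,0,0,0,0,0,8.7,0.7,0,0,0,0,0,8.7,0.6,0,0,0,0,0,8.7,0.5,0,0,0,0,0,8.7,0,0,0,0,0,0]}}

```text
time_s: 8.48
ee_pos: [0.5593, -0.1653, 0.024]
tool_rot: [3.141, 0.018, 0.002]
wrist_force: [0.1, 0.4, -0.3]
grip_width: 0.0867
gripper_force: 0.0
```

{"fn": "carry_out", "kwargs": {"motion": [8.7,0.3,0,0,0,0,0,8.7,0.2,0,0,0,0,0,8.7,0.1,0,0,0,0,0,8.7,0.1,0,0,0,0,0,8.7,0.1,0,0,0,0,0]}}

```text
time_s: 8.9
ee_pos: [0.5654, -0.1655, 0.0238]
tool_rot: [-3.141, -0.017, 0.002]
wrist_force: [-7.8, 0.0, 4.9]
grip_width: 0.0867
gripper_force: 3.7
```

{"fn": "carry_out", "kwargs": {"motion": [8.7,-1,0,0,0,0,0,8.7,-1,0,0,0,0,0,8.7,0,0,3.5,0,0,0,4.5,0,0,3.5,0,0,0,4.5,0,-1,3,0,0,0.12,4.5,0.5,-1,0,0,0,0.12,4.5,1,-1,0,0,0,0.12,4.5,1,-1,0,0,0,0.12,4.5,1,-1,0,0,0,0.12,4.5,1,-1,0,0,0,0.12,4.5,1,-1,0,0,0,0.12]}}

```text
time_s: 9.82
ee_pos: [0.6018, -0.236, 0.1241]
tool_rot: [2.857, 1.305, 0.001]
wrist_force: [0.5, -0.3, -0.1]
grip_width: 0.0472
gripper_force: 0.0
```

{"fn": "carry_out", "kwargs": {"motion": [4.5,1,-1,0,0,0,0.12,4.5,1,-1,0,0,0,0.12,4.5,0.3,-1,0,0,0,0.12,4.5,0,-1,0,0,0,0.12,4.5,0,-1,0,0,0,0.12,4.5,0,0,0,0,0,0.12,4.5,0,0,0,0,0,0,4.5,0,0,0,0,0,0]}}

```text
time_s: 10.48
ee_pos: [0.6242, -0.2853, 0.1239]
tool_rot: [2.226, 2.217, 0.001]
wrist_force: [0.2, 0.2, 0.7]
grip_width: 0.0447
gripper_force: 0.0
```

```bash
python3 -c "
from h import *
dev();s=bot.sense();print(s['ee_pos'],s['tool_rot'])"
```

```text
scene [296 214  51  38 386] [ 626.2 -171.   137.2   88.2   90. ]
side [293 185  26  16 163] [ 621.3 -135.    91.9   83.2    1.6]
[ 0.62425268 -0.28493831  0.12395862] [2.22492096e+00 2.21779745e+00 7.85851663e-04]
```

{"fn": "carry_out", "kwargs": {"motion": [4.5,0,0,-3,0,0,0,4.5,0,0,-3,0,0,0,4.5,0,0,-3,0,0,0,4.5,0,0,-1,0,0,0,4.5,0,1,0,0,0,0,4.5,0,1,0,0,0,0,4.5,0,1,0,0,0,0,4.5,0,0.8,0,0,0,0,4.5,0,0.8,0,0,0,0,4.5,0,0.8,0,0,0,0,4.5,0,0.8,0,0,0,0]}}

```text
time_s: 11.5
ee_pos: [0.6245, -0.2233, 0.0249]
tool_rot: [2.221, 2.22, 0.001]
wrist_force: [-0.1, -2.7, 1.7]
grip_width: 0.0447
gripper_force: 1.1
```

{"fn": "carry_out", "kwargs": {"motion": [4.5,0,0.8,0,0,0,0,4.5,0,0.8,0,0,0,0,4.5,0,0.8,0,0,0,0,4.5,0,0.8,0,0,0,0,4.5,0,0.8,0,0,0,0,4.5,0,0.8,0,0,0,0,4.5,0,0.8,0,0,0,0,4.5,0,0.8,0,0,0,0,4.5,0,0,0,0,0,0]}}

```text
time_s: 12.25
ee_pos: [0.6242, -0.1565, 0.0237]
tool_rot: [-2.218, -2.223, -0.002]
wrist_force: [0.2, -0.4, -0.5]
grip_width: 0.0449
gripper_force: 0.0
```

```bash
python3 -c "
from h import *
dev();s=bot.sense();print(s['ee_pos'],s['tool_rot'])"
```

```text
scene [338 197  27  20 210] [624.1 -25.6  88.4  42.5   2.5]
side [296 204  18  16 136] [604.6 -36.1  60.5  79.4   1.3]
[ 0.62391781 -0.15846841  0.02364299] [-2.21957860e+00 -2.22215744e+00 -3.30193292e-04]
```

{"fn": "carry_out", "kwargs": {"motion": [4.5,0,0.5,0,0,0,0,4.5,0,0.5,0,0,0,0,4.5,0,0.4,0,0,0,0,4.5,0,0.2,0,0,0,0,4.5,0,0.1,0,0,0,0,4.5,0,0.1,0,0,0,0]}}

```text
time_s: 12.85
ee_pos: [0.624, -0.1414, 0.0238]
tool_rot: [-2.221, -2.222, 0.0]
wrist_force: [0.2, -1.3, -0.1]
grip_width: 0.0451
gripper_force: 0.5
```

{"fn": "carry_out", "kwargs": {"motion": [4.5,0,0.1,0,0,0,0,4.5,0,0.1,0,0,0,0,4.5,0,0.1,0,0,0,0]}}

```text
time_s: 13.1
ee_pos: [0.624, -0.1386, 0.0238]
tool_rot: [2.222, 2.221, -0.0]
wrist_force: [0.0, -0.2, -0.9]
grip_width: 0.045
gripper_force: 0.5
```

{"fn": "carry_out", "kwargs": {"motion": [4.5,0,0.1,0,0,0,0,4.5,0,0.1,0,0,0,0,4.5,0,0.1,0,0,0,0]}}

```text
time_s: 13.35
ee_pos: [0.624, -0.1378, 0.0241]
tool_rot: [2.221, 2.218, -0.002]
wrist_force: [-0.4, -8.4, -0.4]
grip_width: 0.045
gripper_force: 4.7
```

The device is against the side fence. Next a squaring push in +x.

{"fn": "carry_out", "kwargs": {"motion": [4.5,0,-1,0,0,0,0,4.5,0,-1,0,0,0,0,4.5,0,0,3.5,0,0,0,4.5,0,0,3.5,0,0,0,4.5,0,0,3,0,0,-0.12,6,-1,1,0,0,0,-0.12,6,-1,1,0,0,0,-0.12,6,-1,1,0,0,0,-0.12,6,-1,1,0,0,0,-0.12,6,-1,1,0,0,0,-0.12,6,-1,1,0,0,0,-0.12,6,-1,1,0,0,0,-0.12]}}

```text
time_s: 14.35
ee_pos: [0.5536, -0.0854, 0.124]
tool_rot: [-2.999, -0.935, -0.001]
wrist_force: [-0.1, -0.1, 0.1]
grip_width: 0.06
gripper_force: 0.0
```

{"fn": "carry_out", "kwargs": {"motion": [6,-1,0.8,0,0,0,-0.12,6,-1,0,0,0,0,-0.12,6,0,0,0,0,0,-0.12,6,0,0,0,0,0,-0.12,6,0,0,0,0,0,-0.12,6,0,0,-3.5,0,0,0,6,0,0,-3.5,0,0,0,6,0,0,-2.5,0,0,0,6,0,0,-0.5,0,0,0,6,0,0,0,0,0,0]}}

```text
time_s: 15.18
ee_pos: [0.5329, -0.0777, 0.0227]
tool_rot: [-3.141, -0.016, 0.005]
wrist_force: [0.0, 0.5, -0.3]
grip_width: 0.0602
gripper_force: 0.0
```

{"fn": "carry_out", "kwargs": {"motion": [6,0.8,0,0,0,0,0,6,0.8,0,0,0,0,0,6,0.8,0,0,0,0,0,6,0.5,0,0,0,0,0,6,0.2,0,0,0,0,0,6,0.1,0,0,0,0,0,6,0.1,0,0,0,0,0]}}

```text
time_s: 15.77
ee_pos: [0.5654, -0.0777, 0.0239]
tool_rot: [-3.141, -0.016, 0.007]
wrist_force: [-13.5, 1.2, 9.3]
grip_width: 0.0599
gripper_force: 7.1
```

{"fn": "carry_out", "kwargs": {"motion": [6,0.1,0,0,0,0,0,6,0.1,0,0,0,0,0,6,0.1,0,0,0,0,0]}}

```text
time_s: 16.02
ee_pos: [0.5654, -0.0777, 0.0235]
tool_rot: [-3.141, -0.015, 0.016]
wrist_force: [-27.5, 1.3, 19.7]
grip_width: 0.0596
gripper_force: 13.5
```

{"fn": "carry_out", "kwargs": {"motion": [6,-0.4,0,0,0,0,0,6,-0.8,0,0,0,0,0,6,-1,0,0,0,0,0,6,0,0,3.5,0,0,0,6,0,0,3.5,0,0,0,6,-2,0,3.5,0,0,0.12,6,-2,0,3.5,0,0,0.12,6,-2,0,0,0,0,0.12,6,-2,0,0,0,0,0.12,6,0,0,0,0,0,0.12]}}

```text
time_s: 16.85
ee_pos: [0.4659, -0.0779, 0.1651]
tool_rot: [2.993, 0.952, 0.002]
wrist_force: [1.5, -0.7, -0.1]
grip_width: 0.0597
gripper_force: 0.0
```

Run:
```python
from h import *
dev()
s=grab('scene');d=grab('side');w=grab('wrist')
a=cv2.resize(s['color'][155:275,285:415],(400,369),interpolation=cv2.INTER_CUBIC)
b=cv2.resize(d['color'][165:275,250:360],(369,369),interpolation=cv2.INTER_CUBIC)
cv2.imwrite('pics/chk3.png',cv2.cvtColor(np.hstack([a,b]),cv2.COLOR_RGB2BGR))
```

```text
scene [321 195  48  35 440] [624.2 -56.7  91.6 142.    0. ]
side [296 210  16  11  57] [601.4  -9.4  57.6  49.7   5.2]
```

View pics/chk3.png

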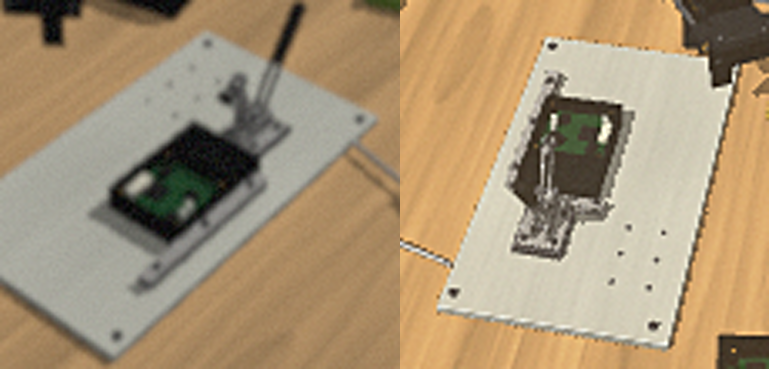

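The view shows the clamp open and the device seated against both fences and square. I'll do one more light +y nudge to confirm, since the +x push came last.

{"fn": "carry_out", "kwargs": {"motion": [4.5,2,-1.2,0,0,0,0.12,4.5,2,-1.2,0,0,0,0.12,4.5,2,-1.2,0,0,0,0.12,4.5,2,-1.2,0,0,0,0.12,4.5,2,-1.2,0,0,0,0.12,4.5,2,-1.2,0,0,0,0.12,4.5,2,-1,0,0,0,0.12,4.5,1.8,0,0,0,0,0.12,4.5,0,0,-3.5,0,0,0,4.5,0,0,-3.5,0,0,0]}}

```text
time_s: 17.93
ee_pos: [0.6288, -0.1598, 0.094]
tool_rot: [2.222, 2.216, 0.004]
wrist_force: [1.1, 1.0, -1.4]
grip_width: 0.0447
gripper_force: 0.0
```

{"fn": "carry_out", "kwargs": {"motion": [4.5,0,0,-3.5,0,0,0,4.5,0,0,-2.5,0,0,0,4.5,0,0,-1,0,0,0,4.5,0,0,0,0,0,0,4.5,0,0.8,0,0,0,0,4.5,0,0.6,0,0,0,0,4.5,0,0.3,0,0,0,0,4.5,0,0.2,0,0,0,0,4.5,0,0.1,0,0,0,0]}}

```text
time_s: 18.68
ee_pos: [0.6268, -0.1388, 0.0251]
tool_rot: [2.22, 2.221, 0.002]
wrist_force: [1.0, -0.7, -0.3]
grip_width: 0.0452
gripper_force: 0.0
```

{"fn": "carry_out", "kwargs": {"motion": [4.5,0,0.1,0,0,0,0,4.5,0,0.1,0,0,0,0,4.5,0,0,0,0,0,0]}}

```text
time_s: 18.93
ee_pos: [0.6262, -0.1382, 0.0243]
tool_rot: [2.221, 2.22, -0.0]
wrist_force: [0.2, -1.6, 0.1]
grip_width: 0.0448
gripper_force: 0.9
```

{"fn": "carry_out", "kwargs": {"motion": [4.5,0,0.1,0,0,0,0,4.5,0,0.1,0,0,0,0,4.5,0,0,0,0,0,0]}}

```text
time_s: 19.18
ee_pos: [0.6258, -0.1379, 0.0242]
tool_rot: [2.222, 2.218, -0.003]
wrist_force: [-0.0, -7.1, 3.1]
grip_width: 0.0446
gripper_force: 3.5
```

Same stall point as before, so the device is home. Now back to the handle to regrasp it at its open position.

{"fn": "carry_out", "kwargs": {"motion": [4.5,0,-1,0,0,0,0,4.5,0,-1,0,0,0,0,4.5,0,0,3.6,0,0,0,3.5,0,0,3.6,0,0,0,3.5,0,0,3.6,0,0,0,3.5,0,0,3.6,0,0,0,3.5,0,0,3.6,0,0,0,3.5,0,3.2,0,0,0,0,3.5,0,3.2,0,0,0,0,3.5,0,3.2,0,0,0,0,3.5,0,3.2,0,0,0,0,3.5,0,3.2,0,0,0,0]}}

```text
time_s: 20.18
ee_pos: [0.6258, 0.0053, 0.2038]
tool_rot: [-2.222, -2.22, -0.0]
wrist_force: [-0.0, -0.2, -0.5]
grip_width: 0.0351
gripper_force: 0.0
```

{"fn": "carry_out", "kwargs": {"motion": [3.5,-0.3,3.2,0,0,0,0,3.5,0,3.2,0,0,0,0,3.5,0,3,0,0,0,0,3.5,0,1,0,0,0,0,3.5,0,0,0,0,0,0]}}

```text
time_s: 20.6
ee_pos: [0.6225, 0.1121, 0.2035]
tool_rot: [-2.215, -2.226, -0.001]
wrist_force: [0.1, -0.6, 0.4]
grip_width: 0.0351
gripper_force: 0.0
```

{"fn": "carry_out", "kwargs": {"motion": [3.5,0,-0.9,0,0,0,0,3.5,0,0,-3,0,0,0,3.5,0,0,-3,0,0,0,3.5,0,0,-3,0,0,0,3.5,0,0,0,0,0,0,0,0,0,0,0,0,0,0,0,0,0,0,0,0,0,0,0,0,0,0,0,0,0,0,0,0,0,0]}}

```text
time_s: 21.35
ee_pos: [0.6232, 0.0994, 0.1159]
tool_rot: [2.222, 2.221, 0.001]
wrist_force: [-15.7, 1.8, 10.6]
grip_width: 0.0159
gripper_force: 7.9
```

{"fn": "carry_out", "kwargs": {"motion": [0,0,0,0,0,0,0,0,0,1,-0.39,0,0,0,0,0,1.1,-0.59,0,0,0,0,0,1.2,-0.9,0,0,0,0,0,1.1,-1.08,0,0,0,0,0,0.95,-1.22,0,0,0,0,0,0.7,-1.24,0,0,0,0,0,0,0,0,0,0]}}

```text
time_s: 22.02
ee_pos: [0.6228, 0.1598, 0.0587]
tool_rot: [2.22, 2.222, -0.003]
wrist_force: [-2.4, -2.8, 2.0]
grip_width: 0.0155
gripper_force: 30.0
```

{"fn": "carry_out", "kwargs": {"motion": [0,0,0.35,-0.8,0,0,0,0,0,0.25,-0.8,0,0,0,0,0,0.1,-0.8,0,0,0,0,0,0,-0.2,0,0,0,0,0,0,0,0,0,0]}}

```text
time_s: 22.43
ee_pos: [0.623, 0.1666, 0.0379]
tool_rot: [2.222, 2.221, -0.0]
wrist_force: [-17.2, -5.6, 28.0]
grip_width: 0.0158
gripper_force: 30.0
```

Run:
```python
from h import *
d=grab('wrist');Q=cloud(d)
for n in('scene','side'):
    d=grab(n);Q=cloud(d).reshape(-1,3)
    q=Q[(abs(Q[:,0]-.623)<.02)&(Q[:,2]>.035)&(Q[:,2]<.1)]
    for y in np.arange(-.04,.22,.02):
        s=(q[:,1]>=y)&(q[:,1]<y+.02)
        if s.sum(): print(n,y.round(2),s.sum(),np.percentile(q[s,2],[10,50,95]).round(3))
```

```text
scene -0.04 71 [0.038 0.045 0.061]
scene -0.02 78 [0.045 0.055 0.082]
scene 0.0 38 [0.045 0.061 0.072]
scene 0.02 28 [0.049 0.065 0.071]
scene 0.04 57 [0.041 0.065 0.076]
scene 0.06 29 [0.036 0.046 0.062]
scene 0.08 21 [0.047 0.052 0.057]
scene 0.1 15 [0.049 0.052 0.058]
scene 0.12 23 [0.049 0.053 0.058]
scene 0.14 72 [0.053 0.061 0.094]
scene 0.16 61 [0.054 0.069 0.092]
scene 0.18 2 [0.049 0.051 0.053]
scene 0.2 1 [0.057 0.057 0.057]
side -0.04 11 [0.04  0.042 0.047]
side -0.02 33 [0.04  0.049 0.08 ]
side 0.0 13 [0.041 0.043 0.046]
side 0.14 2 [0.052 0.053 0.054]
side 0.16 70 [0.046 0.057 0.092]
side 0.18 39 [0.049 0.056 0.092]
side 0.2 17 [0.052 0.055 0.06 ]
```

{"fn": "carry_out", "kwargs": {"motion": [0,0,0,-0.2,0,0,0,0,0,0,-0.2,0,0,0,0,0,0,0,0,0,0]}}

```text
time_s: 22.83
ee_pos: [0.6231, 0.1671, 0.035]
tool_rot: [2.222, 2.221, 0.001]
wrist_force: [-21.7, -5.7, 36.5]
grip_width: 0.0157
gripper_force: 30.0
```

{"fn": "carry_out", "kwargs": {"motion": [0,0,0,0.5,0,0,0,3.5,0,0,0,0,0,0,3.5,0,0,0,0,0,0,3.5,0,0,0,0,0,0,3.5,0,0,2.5,0,0,0,3.5,0,0,2.5,0,0,0,0,0,0,2,0,0,0,0,0,0,0,0,0,0,0,0,0,0,0,0,0,0,0,0,0,0,0,0]}}

```text
time_s: 23.67
ee_pos: [0.6228, 0.167, 0.1041]
tool_rot: [-2.221, -2.221, 0.0]
wrist_force: [0.2, 0.0, 0.2]
grip_width: 0.0162
gripper_force: 0.0
```

```bash
cat >> h.py <<'E'
def grip():
    w=grab('wrist');Q=cloud(w).reshape(-1,3)
    q=Q[(abs(Q[:,0]-.623)<.006)&(Q[:,1]>.12)&(Q[:,1]<.22)&(Q[:,2]>.035)&(Q[:,2]<.1)]
    if len(q): print(len(q),np.polyfit(q[:,1],q[:,2],1),q[:,1].min(),q[:,1].max(),np.median(q[:,2]))
    d=grab('scene');Q=cloud(d).reshape(-1,3)
    q=Q[(abs(Q[:,0]-.623)<.02)&(Q[:,1]>.09)&(Q[:,1]<.21)&(Q[:,2]>.035)&(Q[:,2]<.1)]
    print(len(q),np.polyfit(q[:,1],q[:,2],1),np.median(q[:,2]))
E
python3 -c "
from h import *
grip();print(bot.sense()['ee_pos'])"
```

```text
1295 [-0.01340133  0.05870368] 0.14450663649989998 0.2075390169209665 0.05651096003616226
113 [0.04778021 0.0477279 ] 0.05568925447116419
[0.62242049 0.16681275 0.10342863]
```

The grip is level (slope -0.013) with its top at 0.0565 m, exactly the shut height. Retract and do a last check of device and clamp.

{"fn": "carry_out", "kwargs": {"motion": [0,0,0,3.5,0,0,0,0,0,0,3.5,0,0,0,0,-3,0,2,0,0,0,0,-3.5,0,0,0,0,0,0,-3.5,0,0,0,0,0,0,0,0,0,0,0,0]}}

```text
time_s: 24.27
ee_pos: [0.5171, 0.1675, 0.1934]
tool_rot: [-2.217, -2.223, 0.006]
wrist_force: [1.2, 0.3, -0.4]
grip_width: 0.0003
gripper_force: 0.0
```

Run:
```python
from h import *
dev();grip()
s=grab('scene');d=grab('side')
a=cv2.resize(s['color'][155:275,285:415],(400,369),interpolation=cv2.INTER_CUBIC)
b=cv2.resize(d['color'][165:275,250:360],(369,369),interpolation=cv2.INTER_CUBIC)
cv2.imwrite('pics/fin.png',cv2.cvtColor(np.hstack([a,b]),cv2.COLOR_RGB2BGR))
```

```text
scene [321 195  48  35 412] [624.7 -57.1 141.8  91.7  89.3]
side [296 215  12   7  56] [600.1   4.9  41.8  29.    5.5]
758 [-0.00571719  0.057214  ] 0.13667604144129794 0.20681567367670659 0.056371092583710855
115 [0.05389554 0.04667749] 0.05543450441312642
```

View pics/fin.png

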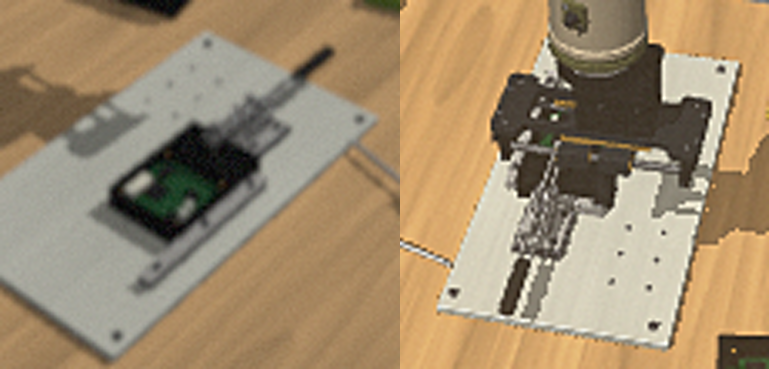

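The final view shows the handle down and level, the arm over the deck, the device unmoved at the fences (scene estimate 624.7, -57.1 mm, square) and the robot clear. Handing in.

```bash
python3 -c "
from h import *
print(bot.close_job())"
```

```text
the job is handed in; nothing more can be done
None
```

The device is home and square against both fences, the clamp is locked shut on it (its pressing force was not measured), and the job was handed in at about 25 s; no verdict was returned.

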